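# Lay the filter carton down in the drawer and pin the drawer shut

### The arm

A 6-joint arm with a two-finger parallel gripper is mounted at the origin on the work surface. World frame = base frame: x ahead of the robot, y to its left, z up, the work surface at z = 0. Lengths are in m, angles in rad, forces in N, time in s.
With the tool pointing down it reaches from about 0.325 to 0.9 m from the base axis. Payload 6.1 kg.
Tool frame: the origin (TCP) lies at the very end of the fingers, on their centre line; the grasp point (between the pads) lies 19 mm behind it; z points along the fingers, y is the line along which they close (so a half turn about z gives the same grasp; the last joint's range is limited). The gripper opens to 85 mm and grips with 20 to 120 N. Pads are 22 mm wide; open, the fingers measure 114 mm over their backs; the gripper's body (76 mm by 85 mm) begins 54 mm behind the grasp point. The pads swing forward as they close: fully open they stand 13 mm farther back than shut.
Start: joints at [-1.402, 0.22, 1.526, -0, 1.395, -0.126], TCP at [0.182, -0.598, 0.231] pointing down, gripper open.
Joint ranges: [-2.98, 2.98], [-0.91, 2.08], [0.09, 2.57], [-1.24, 4.39], [0.2, 2.65], [-2.68, 2.68]. Speed limits (rad/s): [2.57, 2.57, 3.01, 3.14, 3.14, 3.14].

### API

Orientations are given as a unit quaternion [x, y, z, w].
In Python, from workcell import get_obs, capture, sign_off, silhouettes, landmark_of gives the robot as it stands.
- The arm moves only by the tool move_arm, never from a script. Its argument "moves" is a list of rows, each an object of numbers: "wx", "wy", "wz": the turn, a rotation vector about the world's x, y, z in units of 8 degrees (1.0 is 8 degrees); "x", "y", "z": the shift along the world's x, y, z in units of 30 mm (1.0 is 30 mm); "claw": the closure, from 0 (fully open) to 1 (shut). In form: [{"wx": .., "wy": .., "wz": .., "x": .., "y": .., "z": .., "claw": ..}, ...]. A call has 1 to 20 rows; each row is the pose to reach, as a shift and turn from the pose commanded when the call began; what a row does not reach only later rows make up. A row lasts 1/10 s, in which the tool goes at most 50 mm and 8.59 degrees, less where a joint would pass 70% of its speed; a pose out of reach is approached as far as the arm can. A call with a gripper value outside its range is refused whole. The fingers move at their own pace and stop on an object; "grip_force" is the grip in N (left out, the last holds). Time passes only in rows, so rows that repeat a pose let the fingers close. It gives the time, the measured TCP pose, the force, the opening and the grip force at its end, in the units of the state.
- get_obs(): the state, without advancing time (a new reading comes with each control period).
- capture(name): name is "side" or "top" or "wrist"; returns a dict with "image" (420x560x3 uint8, blue, green, red), "range_z" (420x560 float32, m along the optical axis (not along the pixel's ray), 0 where there is no reading), "K" (3x3 intrinsics, pixels), "R" (3x3) and "t" (3): a world point X has camera coordinates R X + t. Camera axes: x right, y down, z forward; pixel columns grow to the right and rows downward; lengths in m; the calibration is good to about 2 mm. The wrist camera is an equidistant fisheye: a pixel r from the principal point sees the ray r / f radians off the axis. A picture is of the moment at which its call begins.
- sign_off(): hands the job in; it is judged then, once.
Trained networks look in a picture, given as the dict that the camera call returned (one of the last four; its "shot" number tells which), for a name from the list of things; names that differ only in an ending like _2 or _b are one class to them, and where a whole thing is asked for, a point or a joint stands for the part that bears it (a point fixed in the world has none). Each returns a list of dicts, best first, with "confidence" (0 to 1); they miss things now and then, are a little off and sometimes report something else, mostly with a low value. They report only what shows in the picture. A call takes as long as a camera call. They do not tell look-alikes from the thing itself.
- silhouettes(target, picture): "pixels" (420x560 bool, what is visible of it).
- landmark_of(target, picture): "point" ([x, y, z] in m, in the coordinates of the camera as it stood for that picture, good to about 4 mm: a listed point, or the origin of a listed thing).
The state is a dict: "t": time; "q": joint angles; "joint_velocities": joint speeds; "effort": joint torques, N m; "position": TCP position; "orientation": TCP orientation; "force": force on the tool from outside, world axes, zero at the start; "ft_torque": the same for the moment, N m; "grip_width": finger opening in m; "grip_force": force on a finger pad.
Only numpy, scipy, OpenCV 4.12 (cv2) and the standard library are available. Lean on these libraries where they do the work, as an engineer would, in place of code of your own. Each camera call takes 0.05 s, during which the arm holds its last target. There are 200 camera calls.

### The job

The coffee cart is about to be moved. The tall carton of filter papers stands on end in the open drawer and sticks out of it: without lifting it out, push its top so that it tips over the edge of the rubber mat and lies flat on its broad side on the mat. Then push the drawer fully shut and drop the red-headed lock pin from its keeper all the way through the drawer's yellow tongue into the hole in the cabinet top; leave everything else where it is.

Things in the scene. Friction and masses are not known exactly. Their poses are not given: they have to be found in the camera images.
- unit: low drawer cabinet fixed on the counter, 280 deep x 380 wide x 125 mm high, white with dark wood sides and a steel top. Origin: on the counter under the middle of the cabinet's front face; x points into the cabinet, away from the robot (the drawer opens to -x), y to its left, z up. It stands turned by up to 0.2 rad
- drawer (a joint): how far the drawer is open in m: 0 = fully shut on its stop, 0.17 to 0.185 at the start. It slides with about 3 N of friction and stays where left. Drawer box: 332 mm wide outside, 320 inside, floor 20 mm and wall tops 85 mm above the counter, inside 240 mm long from the back of the front panel. A lying carton fits under the cabinet top (underside 113 mm above the counter)
- panel (a point): middle of the top edge of the outer (robot-side) face of the drawer's dark wood front panel; axes as unit's. The panel is 378 wide, 18 thick, 13 to 126 mm above the counter; shut, its outer face is 18 mm in front of the cabinet's front face. A bar handle 130 mm long stands 35 mm out of its middle, 50 mm above the counter; beside it the panel is flat and can be pushed
- mat (a point): point on top of the black ribbed rubber mat fixed in the drawer, on its centre line, 80 mm behind the back of the front panel, 28 mm above the counter; axes as unit's. The mat is 196 mm wide (along y), 8 mm thick; its two edges, 98 mm either side of the centre line, block the foot of what stands on the bare strips (62 mm wide) between mat and drawer walls
- carton: rigid closed carton, green and white, 0.2 to 0.4 kg, 100 x 56 x 175 mm along its x, y, z (z = its height; the alike broad faces look to +y and -y). Origin: centre of its underside. It stands on end on the bare strip at the drawer's left or right end, a broad face 1 to 3 mm from the mat, top 195 mm above the counter; it goes over once its top is pushed some 60 mm to the drawer's middle
- carton_center (a point): centre of the carton, axes as the carton's
- pin: loose lock pin, 0.08 kg: red knob head 24 mm across and 34 mm tall on a steel shaft 10 mm across and 36 mm long with a tapered tip (4 mm across at the end, full width 7 mm above). Origin: centre of the head's flat underside; z points up through the head, the shaft runs along -z. At the start it stands upright in the keeper, its head resting on the keeper's top, the origin 165 mm above the counter
- keeper: black block 34 x 34 x 40 mm fixed on the cabinet top near its front right, with an upright 14 mm hole that holds the pin. Origin: centre of its underside, 125 mm above the counter
- tongue_hole (a point): centre of the top of the 14 mm hole through the drawer's yellow tongue, a 5 mm thick steel plate 44 mm wide on top of the front panel that reaches 28 mm behind the panel's back; 131 mm above the counter; moves with the drawer, axes as unit's
- lock_hole (a point): centre of the top of the 14 mm hole in the cabinet top (12 mm thick), 14 mm behind the front face, 125 mm above the counter; with the drawer shut the tongue's hole lies right above it. Axes as unit's
- tin: bystander: copper coloured tin with a dark lid, 56 mm across, 58 mm tall, standing on the bare strip at the other end of the drawer; it rides along with the drawer and must stay standing. Origin: centre of its underside
- cup_a: bystander: white espresso cup, 64 mm across, 55 mm tall, on the rear of the cabinet top. Origin: centre of its underside
- cup_b: bystander: brown espresso cup, 64 mm across, 55 mm tall, on the rear of the cabinet top. Origin: centre of its underside
- pitcher: bystander: steel milk pitcher, 86 mm across, 100 mm tall, on the counter to the left. Origin: centre of its underside
- tumbler: bystander: glass tumbler, 68 mm across, 85 mm tall, on the white drip tray to the right. Origin: centre of its underside
- tamper: bystander: dark steel tamper, 58 mm across, 90 mm tall, on the rubber mat to the left. Origin: centre of its underside
- portafilter: bystander: portafilter with wooden handle, 200 mm long, on the counter to the right. Origin: centre of its basket's underside
There are look-alikes about, which are no part of the job. There is more than one size of the carton; the one meant has the size given above.

How it is judged:
On the way, in this order (a step that is already met when the one before it is completed fails the run):
1. the carton lies flat on a broad face on the mat, at rest (angle between the y axis of carton and the z axis of unit, either way round below 0.12 rad and z of carton_center in the frame of mat between 0.018 and 0.04 m and linear speed of carton below 0.03 m/s and distance between carton_center and mat below 0.1 m), for 0.3 s.
2. the drawer is fully shut with the carton in it (value of joint drawer below 0.004 m and angle between the y axis of carton and the z axis of unit, either way round below 0.12 rad and distance between carton_center and mat below 0.1 m), for 0.2 s.
At the end, for the whole second after the job is handed in: the carton lies flat (within 7 degrees) on a broad face on the mat (centres within 100 mm), the drawer is shut to within 4 mm, and the pin stands upright through tongue and cabinet top, its head down on the tongue (3 mm in height, 4 mm sideways), all at rest (all of step 2 and z of carton_center in the frame of mat between 0.018 and 0.04 m and horizontal distance between pin and lock_hole below 0.004 m and z of pin in the frame of lock_hole between 0.003 and 0.009 m and angle between pin's own z axis and vertical below 0.12 rad and linear speed of each of pin, carton below 0.02 m/s); the robot touches nothing.
It fails at once if the carton is lifted (its centre rises more than 35 mm) (z of carton_center in the frame of mat above 0.115 m).
It fails at once if the tin in the drawer is knocked over or taken out (angle between tin's own z axis and vertical above 0.6 rad or z of tin in the frame of mat above 0.03 m).
It fails at once if a cup, the pitcher, the tumbler, the tamper or the portafilter is moved more than 30 mm (distance of any of cup_a, cup_b, pitcher, tumbler, tamper, portafilter from where it was at the start of the episode above 0.03 m).
It also fails if it takes over 67 s, if anything falls off the work surface, if the arm or the gripper's body presses on something with over 40 N, if the wrist force passes 120 N, or if a joint passes its speed limit or range.

## Working session

There is one attempt and no reset: what is moved stays moved. The work goes in short steps, Python scripts to look and compute and a tool call to move; the robot and the scene stay as the last step left them, time stands still between calls to the robot, and variables do not carry over. Pictures are saved under pics/ and viewed, at most 10 in all, crops included, and the job is handed in when it is done.

Besides the shell and the picture viewer there is one more tool, called after ">>>" as name([rows], argument=value, ...), one row to a line, values as JSON. move_arm: Moves the arm, as the interface text tells. Its arguments: {"type":"object","properties":{"moves":{"type":"array"},"grip_force":{"type":"number"}},"required":["moves"]}

```bash
mkdir -p pics; cat > h.py <<'E'
import numpy as np, cv2
from workcell import *
def world(c,p): return c["R"].T@(np.array(p)-c["t"])
def pix(c,X):
    x=c["R"]@np.array(X)+c["t"]; u=c["K"]@x; return u[:2]/u[2]
def cloud(c,m=None):
    z=c["range_z"]; v,u=np.nonzero((z>0)&(m if m is not None else True))
    d=z[v,u]; K=c["K"]
    P=np.c_[(u-K[0,2])*d/K[0,0],(v-K[1,2])*d/K[1,1],d]
    return (P-c["t"])@c["R"]
E
python3 - <<'E'
from h import *
for n in ("top","side"):
    c=capture(n); cv2.imwrite(f"pics/{n}1.png",c["image"])
    for k in ["unit","panel","mat","carton","carton_center","pin","keeper","tongue_hole","lock_hole","tin"]:
        for r in landmark_of(k,c)[:3]:
            w=world(c,r["point"]); print(n,k,round(r["confidence"],2),w.round(3),pix(c,w).round())
E
```

```text
top unit 0.57 [0.622 0.061 0.004] [269. 177.]
top panel 0.89 [0.432 0.087 0.125] [259. 238.]
top panel 0.63 [0.773 0.133 0.121] [243. 114.]
top mat 0.95 [0.523 0.071 0.028] [266. 209.]
top carton 0.94 [0.577 0.2   0.016] [221. 191.]
top carton 0.83 [0.292 0.284 0.001] [191. 291.]
top carton_center 0.82 [0.294 0.284 0.124] [184. 292.]
top carton_center 0.72 [0.573 0.195 0.107] [220. 187.]
top carton_center 0.64 [ 0.652 -0.048  0.165] [311. 153.]
top pin 0.54 [ 0.653 -0.051  0.165] [312. 152.]
top keeper 0.45 [ 0.653 -0.048  0.128] [310. 156.]
top tongue_hole 0.67 [0.458 0.085 0.132] [260. 228.]
top tongue_hole 0.43 [0.636 0.06  0.125] [270. 163.]
top lock_hole 0.67 [0.635 0.06  0.126] [270. 163.]
top tin 0.57 [ 0.535 -0.055  0.019] [309. 205.]
side unit 0.69 [0.624 0.061 0.   ] [255. 224.]
side panel 0.72 [0.429 0.087 0.124] [302. 225.]
side mat 0.74 [0.525 0.075 0.027] [277. 235.]
side carton 0.64 [ 0.296  0.287 -0.004] [287. 335.]
side carton 0.56 [0.573 0.199 0.021] [232. 251.]
side carton_center 0.68 [0.573 0.197 0.11 ] [231. 225.]
side carton_center 0.39 [0.575 0.196 0.021] [232. 250.]
side pin 0.69 [ 0.658 -0.045  0.164] [272. 158.]
side pin 0.6 [0.769 0.14  0.124] [198. 181.]
side keeper 0.68 [ 0.647 -0.043  0.125] [274. 171.]
side tongue_hole 0.86 [0.462 0.082 0.126] [294. 218.]
side tongue_hole 0.59 [0.524 0.076 0.028] [277. 235.]
side lock_hole 0.94 [0.637 0.058 0.121] [252. 188.]
side lock_hole 0.4 [ 0.598  0.416 -0.005] [160. 298.]
side tin 0.69 [ 0.533 -0.057  0.023] [305. 213.]
side tin 0.15 [ 0.739 -0.039  0.117] [251. 162.]
```

View pics/top1.png

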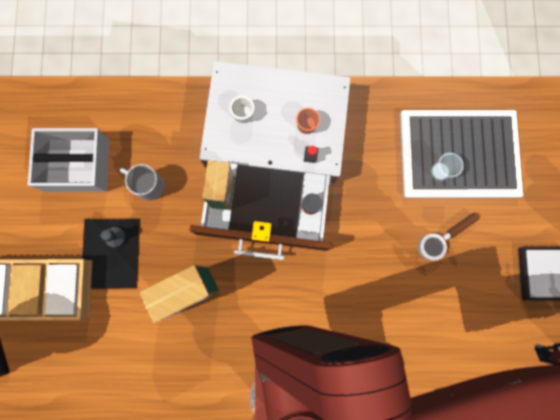

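View pics/side1.png

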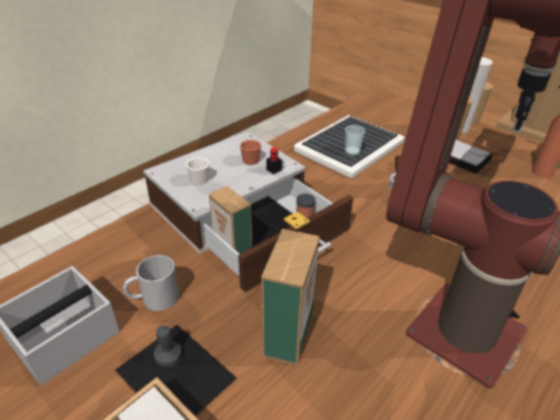

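The job's carton could be confused with two things: the carton standing in the drawer at top (218,185), or the larger one on the counter at (180,292). By the description it is the one in the drawer. The red pin is at top (312,152), beside the reddish cup at (307,120). I'll check both in a close crop and refine the pose from depth.

```bash
python3 - <<'E'
from h import *
c=capture("top"); s=capture("side")
a=cv2.resize(c["image"][80:270,170:360],(400,400)); b=cv2.resize(s["image"][120:310,140:360],(400,400))
cv2.imwrite("pics/crop.png",np.hstack([a,b]))
for n,cc in (("top",c),("side",s)):
    P=cloud(cc)
    q=P[(P[:,2]>.188)&(P[:,2]<.202)&(abs(P[:,0]-.57)<.1)&(abs(P[:,1]-.2)<.08)]
    if len(q)>20:
        r=cv2.minAreaRect(q[:,:2].astype(np.float32)*1000); print(n,"carton top",len(q),q.mean(0).round(3),r)
    q=P[(P[:,2]>.16)&(P[:,2]<.21)&(abs(P[:,0]-.655)<.025)&(abs(P[:,1]+.047)<.025)]
    print("pinhead",len(q),q.mean(0).round(4),q.max(0).round(3),q.min(0).round(3))
    q=P[(P[:,2]>.2)&(P[:,2]<.35)&(abs(P[:,0]-.29)<.09)&(abs(P[:,1]-.28)<.1)]
    print("counter carton",len(q),q.min(0).round(3),q.max(0).round(3))
o=get_obs();print(o["t"],o["position"],o["orientation"],o["force"],o["grip_width"])
E
```

```text
top carton top 875 [0.574 0.196 0.195] ((574.720458984375, 195.6572723388672), (56.474388122558594, 100.98133850097656), 83.43904876708984)
pinhead 177 [ 0.6499 -0.0478  0.1804] [ 0.673 -0.03   0.206] [ 0.635 -0.067  0.16 ]
counter carton 2238 [0.23  0.204 0.2  ] [0.361 0.363 0.256]
side carton top 653 [0.569 0.2   0.195] ((572.849853515625, 197.60540771484375), (57.28885269165039, 103.0733871459961), 82.63892364501953)
pinhead 170 [ 0.648  -0.0424  0.1788] [ 0.671 -0.026  0.203] [ 0.634 -0.065  0.16 ]
counter carton 3018 [0.227 0.204 0.2  ] [0.359 0.367 0.253]
1.2 [ 0.18160313 -0.59801605  0.23129816] [ 9.89155421e-01  1.46872574e-01 -1.78742609e-06 -2.13744193e-05] [-0.1450499   0.94660923 -0.05243063] 0.08566192719597278
```

View pics/crop.png

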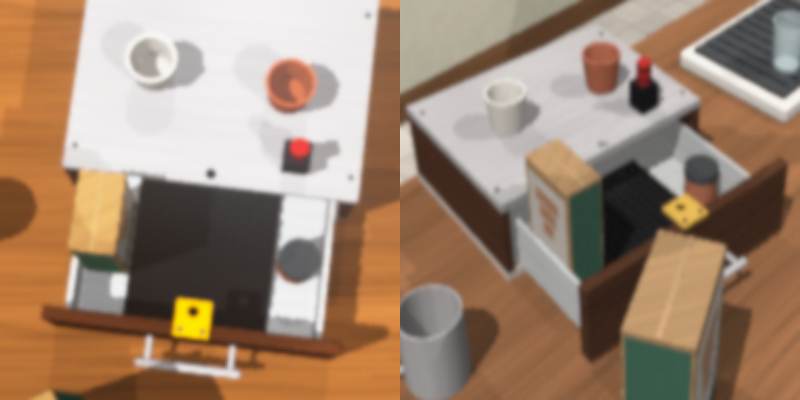

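The crop confirms it: the drawer carton's top measures 56 x 101 mm at 195 mm height. It stands at the left end of the drawer, with the mat edge to its right. The pin sits in the black keeper at the front right. The counter carton is 250 mm tall, so it is the look-alike. Next I move above the carton's outer side.

>>> move_arm([
  {"z":1.6,"claw":1},
  {"z":3.3,"claw":1},
  {"x":6,"y":12,"z":3.3,"wz":-1.5,"claw":1},
  {"x":6,"y":12,"z":3.3,"wz":-1.5,"claw":1},
  {"x":6,"y":12,"z":3.3,"wz":-1.5,"claw":1},
  {"x":6,"y":12,"z":3.3,"wz":-1.5,"claw":1},
  {"x":6,"y":12,"z":3.3,"wz":-1.5,"claw":1},
  {"x":6,"y":12,"z":3.3,"wz":-1.5,"claw":1},
  {"x":6,"y":12,"z":3.3,"wz":-1.5,"claw":1},
  {"x":6,"y":12,"z":3.3,"wz":-1.5,"claw":1},
  {"x":13.4,"y":29,"z":3.3,"wz":-3.1,"claw":1},
  {"x":13.4,"y":29,"z":3.3,"wz":-3.1,"claw":1},
  {"x":13.4,"y":29,"z":3.3,"wz":-3.1,"claw":1},
  {"x":13.4,"y":29,"z":3.3,"wz":-3.1,"claw":1},
  {"x":13.4,"y":29,"z":3.3,"wz":-3.1,"claw":1},
  {"x":13.4,"y":29,"z":3.3,"wz":-3.1,"claw":1},
  {"x":13.4,"y":29,"z":3.3,"wz":-3.1,"claw":1},
  {"x":13.4,"y":29,"z":3.3,"wz":-3.1,"claw":1},
  {"x":13.4,"y":29,"z":3.3,"wz":-3.1,"claw":1},
  {"x":13.4,"y":29,"z":3.3,"wz":-3.1,"claw":1},
])

```text
schema error: expected keys wx, wy, wz, x, y, z, claw
```

>>> move_arm([
  {"wx":0,"wy":0,"wz":0,"x":0,"y":0,"z":1.6,"claw":1},
  {"wx":0,"wy":0,"wz":0,"x":0,"y":0,"z":3.3,"claw":1},
  {"wx":0,"wy":0,"wz":-1.5,"x":6,"y":12,"z":3.3,"claw":1},
  {"wx":0,"wy":0,"wz":-1.5,"x":6,"y":12,"z":3.3,"claw":1},
  {"wx":0,"wy":0,"wz":-1.5,"x":6,"y":12,"z":3.3,"claw":1},
  {"wx":0,"wy":0,"wz":-1.5,"x":6,"y":12,"z":3.3,"claw":1},
  {"wx":0,"wy":0,"wz":-1.5,"x":6,"y":12,"z":3.3,"claw":1},
  {"wx":0,"wy":0,"wz":-1.5,"x":6,"y":12,"z":3.3,"claw":1},
  {"wx":0,"wy":0,"wz":-1.5,"x":6,"y":12,"z":3.3,"claw":1},
  {"wx":0,"wy":0,"wz":-3.1,"x":13.4,"y":29,"z":3.3,"claw":1},
  {"wx":0,"wy":0,"wz":-3.1,"x":13.4,"y":29,"z":3.3,"claw":1},
  {"wx":0,"wy":0,"wz":-3.1,"x":13.4,"y":29,"z":3.3,"claw":1},
  {"wx":0,"wy":0,"wz":-3.1,"x":13.4,"y":29,"z":3.3,"claw":1},
  {"wx":0,"wy":0,"wz":-3.1,"x":13.4,"y":29,"z":3.3,"claw":1},
  {"wx":0,"wy":0,"wz":-3.1,"x":13.4,"y":29,"z":3.3,"claw":1},
  {"wx":0,"wy":0,"wz":-3.1,"x":13.4,"y":29,"z":3.3,"claw":1},
  {"wx":0,"wy":0,"wz":-3.1,"x":13.4,"y":29,"z":3.3,"claw":1},
  {"wx":0,"wy":0,"wz":-3.1,"x":13.4,"y":29,"z":3.3,"claw":1},
  {"wx":0,"wy":0,"wz":-3.1,"x":13.4,"y":29,"z":3.3,"claw":1},
  {"wx":0,"wy":0,"wz":-3.1,"x":13.4,"y":29,"z":3.3,"claw":1},
])

```text
t: 3.2
position: [0.5576, 0.214, 0.3304]
orientation: [0.998, -0.069, 0.0, -0.0]
force: [0.8, -0.8, 0.2]
grip_width: 0.0001
grip_force: 0.0
```

>>> move_arm([
  {"wx":0,"wy":0,"wz":0,"x":0.8,"y":1.8,"z":0,"claw":1},
  {"wx":0,"wy":0,"wz":0,"x":0.8,"y":1.8,"z":0,"claw":1},
  {"wx":0,"wy":0,"wz":0,"x":0.8,"y":1.8,"z":0,"claw":1},
  {"wx":0,"wy":0,"wz":0,"x":0.8,"y":1.8,"z":0,"claw":1},
])

```text
t: 3.6
position: [0.5809, 0.2651, 0.3302]
orientation: [0.998, -0.069, -0.0, 0.0]
force: [-0.3, 1.1, -0.7]
grip_width: -0.0001
grip_force: 0.0
```

>>> move_arm([
  {"wx":0,"wy":0,"wz":0,"x":0,"y":0,"z":-1.5,"claw":1},
  {"wx":0,"wy":0,"wz":0,"x":0,"y":0,"z":-3,"claw":1},
  {"wx":0,"wy":0,"wz":0,"x":0,"y":0,"z":-4.5,"claw":1},
  {"wx":0,"wy":0,"wz":0,"x":0,"y":0,"z":-5.5,"claw":1},
  {"wx":0,"wy":0,"wz":0,"x":0,"y":0,"z":-5.5,"claw":1},
  {"wx":0,"wy":0,"wz":0,"x":-0.05,"y":-0.4,"z":-5.5,"claw":1},
  {"wx":0,"wy":0,"wz":0,"x":-0.1,"y":-0.7,"z":-5.5,"claw":1},
  {"wx":0,"wy":0,"wz":0,"x":-0.13,"y":-0.9,"z":-5.5,"claw":1},
  {"wx":0,"wy":0,"wz":0,"x":-0.15,"y":-1.1,"z":-5.5,"claw":1},
  {"wx":0,"wy":0,"wz":0,"x":-0.18,"y":-1.3,"z":-5.5,"claw":1},
  {"wx":0,"wy":0,"wz":0,"x":-0.21,"y":-1.5,"z":-5.5,"claw":1},
  {"wx":0,"wy":0,"wz":0,"x":-0.24,"y":-1.7,"z":-5.5,"claw":1},
  {"wx":0,"wy":0,"wz":0,"x":-0.27,"y":-1.9,"z":-5.5,"claw":1},
])

```text
t: 4.9
position: [0.5728, 0.2083, 0.1652]
orientation: [0.998, -0.069, -0.0, 0.0]
force: [0.5, -0.3, 0.1]
grip_width: 0.0002
grip_force: 0.1
```

```bash
python3 - <<'E'
from h import *
s=capture("side")
cv2.imwrite("pics/push1.png",cv2.resize(s["image"][120:310,140:360],(660,570)))
E
```

```text
(no output)
```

View pics/push1.png

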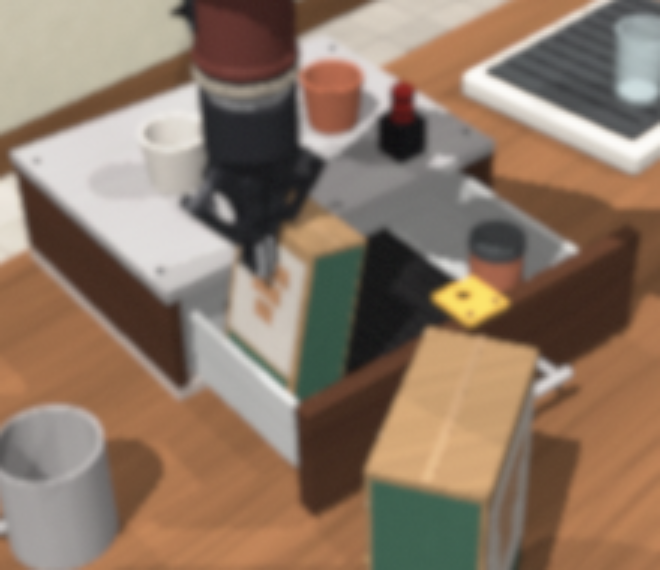

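The carton (crop (300,300)) leans toward the middle with the finger on its outer face, and its foot is held at the mat. I keep pushing.

>>> move_arm([
  {"wx":0,"wy":0,"wz":0,"x":-0.03,"y":-0.2,"z":0,"claw":1},
  {"wx":0,"wy":0,"wz":0,"x":-0.06,"y":-0.4,"z":0,"claw":1},
  {"wx":0,"wy":0,"wz":0,"x":-0.09,"y":-0.6,"z":0,"claw":1},
  {"wx":0,"wy":0,"wz":0,"x":-0.12,"y":-0.8,"z":0,"claw":1},
  {"wx":0,"wy":0,"wz":0,"x":-0.15,"y":-1.0,"z":0,"claw":1},
  {"wx":0,"wy":0,"wz":0,"x":-0.18,"y":-1.2,"z":0,"claw":1},
  {"wx":0,"wy":0,"wz":0,"x":-0.18,"y":-1.2,"z":0,"claw":1},
  {"wx":0,"wy":0,"wz":0,"x":-0.18,"y":-1.2,"z":0,"claw":1},
  {"wx":0,"wy":0,"wz":0,"x":-0.18,"y":-1.2,"z":0,"claw":1},
  {"wx":0,"wy":0,"wz":0,"x":-0.18,"y":-1.2,"z":2,"claw":1},
  {"wx":0,"wy":0,"wz":0,"x":-0.18,"y":-1.2,"z":2,"claw":1},
])

```text
t: 6.05
position: [0.5701, 0.1735, 0.2306]
orientation: [0.998, -0.069, 0.004, -0.001]
force: [0.5, 1.1, 1.1]
grip_width: 0.0004
grip_force: 0.0
```

```bash
python3 - <<'E'
from h import *
s=capture("side")
for k in ["carton","carton_center","mat","tin"]:
    for r in landmark_of(k,s)[:2]: print(k,round(r["confidence"],2),world(s,r["point"]).round(3))
cv2.imwrite("pics/push2.png",cv2.resize(s["image"][120:310,140:360],(660,570)))
E
```

```text
carton 0.77 [0.572 0.187 0.054]
carton 0.6 [ 0.295  0.287 -0.001]
carton_center 0.95 [0.562 0.103 0.06 ]
tin 0.65 [ 0.534 -0.055  0.022]
```

View pics/push2.png

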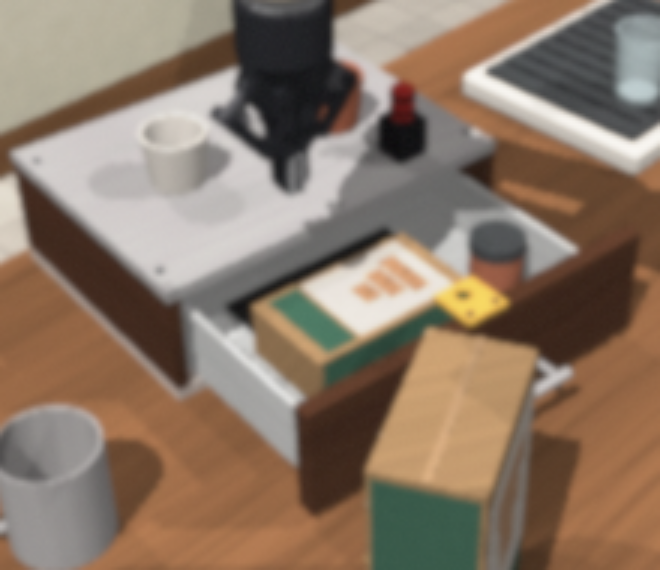

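The carton now lies flat on the mat with its white and orange face up at crop (360,300). The tin is still standing at (497,265). Next the arm goes to the front of the panel.

>>> move_arm([
  {"wx":0,"wy":0,"wz":0,"x":0,"y":0,"z":1,"claw":1},
  {"wx":0,"wy":0,"wz":0,"x":-6.2,"y":-2.6,"z":1,"claw":1},
  {"wx":0,"wy":0,"wz":0,"x":-6.2,"y":-2.6,"z":1,"claw":1},
  {"wx":0,"wy":0,"wz":0,"x":-6.2,"y":-2.6,"z":1,"claw":1},
  {"wx":0,"wy":0,"wz":0,"x":-6.2,"y":-2.6,"z":1,"claw":1},
  {"wx":0,"wy":0,"wz":0,"x":-6.2,"y":-2.6,"z":1,"claw":1},
  {"wx":0,"wy":0,"wz":0,"x":-6.2,"y":-2.6,"z":1,"claw":1},
  {"wx":0,"wy":0,"wz":0,"x":-6.2,"y":-2.6,"z":-0.5,"claw":1},
  {"wx":0,"wy":0,"wz":0,"x":-6.2,"y":-2.6,"z":-2,"claw":1},
  {"wx":0,"wy":0,"wz":0,"x":-6.2,"y":-2.6,"z":-3.5,"claw":1},
  {"wx":0,"wy":0,"wz":0,"x":-6.2,"y":-2.6,"z":-4.4,"claw":1},
  {"wx":0,"wy":0,"wz":0,"x":-6.2,"y":-2.6,"z":-4.4,"claw":1},
  {"wx":0,"wy":0,"wz":0,"x":-6.2,"y":-2.6,"z":-4.4,"claw":1},
])

```text
t: 7.6
position: [0.3821, 0.095, 0.0931]
orientation: [0.998, -0.069, -0.001, 0.0]
force: [0.4, -0.3, 0.8]
grip_width: 0.0
grip_force: 0.0
```

```bash
python3 - <<'E'
from h import *
c=capture("top")
for k in ["panel","tongue_hole","carton_center","mat"]:
    for r in landmark_of(k,c)[:2]: print(k,round(r["confidence"],2),world(c,r["point"]).round(3))
P=cloud(c); q=P[(abs(P[:,0]-.575)<.025)&(abs(P[:,1]-.11)<.05)]
A=np.c_[q[:,:2],np.ones(len(q))]; print("plane",np.linalg.lstsq(A,q[:,2],rcond=None)[0].round(3),np.median(q[:,2]),len(q))
print(get_obs()["position"])
E
```

```text
panel 0.93 [0.431 0.085 0.126]
panel 0.71 [ 0.739 -0.04   0.122]
tongue_hole 0.95 [0.46  0.082 0.133]
carton_center 0.97 [0.56  0.1   0.052]
carton_center 0.83 [0.297 0.282 0.124]
mat 0.76 [0.521 0.069 0.026]
plane [ 0.001 -0.002  0.084] 0.0846617569888562 641
[0.38321822 0.09490094 0.09500167]
```

The carton top is level at 84 mm (28 + 56), as it should be. Now I push the drawer shut.

>>> move_arm([
  {"wx":0,"wy":0,"wz":0,"x":0.5,"y":-0.07,"z":0,"claw":1},
  {"wx":0,"wy":0,"wz":0,"x":1.0,"y":-0.14,"z":0,"claw":1},
  {"wx":0,"wy":0,"wz":0,"x":1.2,"y":-0.17,"z":0,"claw":1},
  {"wx":0,"wy":0,"wz":0,"x":1.4,"y":-0.2,"z":0,"claw":1},
  {"wx":0,"wy":0,"wz":0,"x":1.6,"y":-0.23,"z":0,"claw":1},
  {"wx":0,"wy":0,"wz":0,"x":1.8,"y":-0.25,"z":0,"claw":1},
  {"wx":0,"wy":0,"wz":0,"x":2.1,"y":-0.3,"z":0,"claw":1},
  {"wx":0,"wy":0,"wz":0,"x":2.4,"y":-0.34,"z":0,"claw":1},
  {"wx":0,"wy":0,"wz":0,"x":2.7,"y":-0.38,"z":0,"claw":1},
  {"wx":0,"wy":0,"wz":0,"x":3.0,"y":-0.42,"z":0,"claw":1},
  {"wx":0,"wy":0,"wz":0,"x":3.4,"y":-0.48,"z":0,"claw":1},
  {"wx":0,"wy":0,"wz":0,"x":3.8,"y":-0.53,"z":0,"claw":1},
  {"wx":0,"wy":0,"wz":0,"x":4.2,"y":-0.59,"z":0,"claw":1},
  {"wx":0,"wy":0,"wz":0,"x":4.6,"y":-0.65,"z":0,"claw":1},
  {"wx":0,"wy":0,"wz":0,"x":5.0,"y":-0.7,"z":0,"claw":1},
  {"wx":0,"wy":0,"wz":0,"x":5.4,"y":-0.76,"z":0,"claw":1},
  {"wx":0,"wy":0,"wz":0,"x":5.8,"y":-0.82,"z":0,"claw":1},
  {"wx":0,"wy":0,"wz":0,"x":6.1,"y":-0.86,"z":0,"claw":1},
  {"wx":0,"wy":0,"wz":0,"x":6.4,"y":-0.9,"z":0,"claw":1},
  {"wx":0,"wy":0,"wz":0,"x":6.6,"y":-0.93,"z":0,"claw":1},
])

```text
t: 9.85
position: [0.5802, 0.0668, 0.093]
orientation: [0.998, -0.069, -0.0, 0.0]
force: [-3.1, 3.0, 1.0]
grip_width: 0.0001
grip_force: 1.8
```

```bash
python3 - <<'E'
from h import *
c=capture("top")
for k in ["panel","tongue_hole","lock_hole"]:
    for r in landmark_of(k,c)[:2]: print(k,round(r["confidence"],2),world(c,r["point"]).round(3))
o=get_obs();print(o["position"],o["force"])
E
```

```text
[0.58027665 0.06632454 0.09351362] [ 0.39162164  0.52911658 -0.10409954]
```

>>> move_arm([
  {"wx":0,"wy":0,"wz":0,"x":0.2,"y":-0.03,"z":0,"claw":1},
  {"wx":0,"wy":0,"wz":0,"x":0.35,"y":-0.05,"z":0,"claw":1},
  {"wx":0,"wy":0,"wz":0,"x":0.45,"y":-0.06,"z":0,"claw":1},
  {"wx":0,"wy":0,"wz":0,"x":0.5,"y":-0.07,"z":0,"claw":1},
])

```text
t: 10.45
position: [0.5948, 0.0646, 0.0932]
orientation: [0.998, -0.069, -0.0, 0.0]
force: [-3.2, 0.2, 1.6]
grip_width: 0.0002
grip_force: 1.6
```

>>> move_arm([
  {"wx":0,"wy":0,"wz":0,"x":0.07,"y":-0.01,"z":0,"claw":1},
  {"wx":0,"wy":0,"wz":0,"x":0.14,"y":-0.02,"z":0,"claw":1},
  {"wx":0,"wy":0,"wz":0,"x":0.2,"y":-0.03,"z":0,"claw":1},
])

```text
t: 10.75
position: [0.5951, 0.0646, 0.0932]
orientation: [0.998, -0.069, -0.007, 0.0]
force: [-32.1, 1.3, 23.2]
grip_width: 0.0004
grip_force: 16.4
```

The force rises to 32 N at the stop, so the drawer is shut. I back off, go up and move above the pin.

>>> move_arm([
  {"wx":0,"wy":0,"wz":0,"x":-0.5,"y":0.07,"z":0,"claw":1},
  {"wx":0,"wy":0,"wz":0,"x":-1.2,"y":0.17,"z":0,"claw":1},
  {"wx":0,"wy":0,"wz":0,"x":-1.2,"y":0.17,"z":1.6,"claw":1},
  {"wx":0,"wy":0,"wz":0,"x":-1.2,"y":0.17,"z":3.2,"claw":1},
  {"wx":0,"wy":0,"wz":0,"x":-1.2,"y":0.17,"z":4.8,"claw":1},
  {"wx":0,"wy":0,"wz":0,"x":-1.2,"y":0.17,"z":6.0,"claw":1},
  {"wx":0,"wy":0,"wz":0,"x":0,"y":-1.2,"z":6.0,"claw":0.5},
  {"wx":0,"wy":0,"wz":0,"x":1,"y":-2.5,"z":6.0,"claw":0},
  {"wx":0,"wy":0,"wz":0,"x":1.7,"y":-3.7,"z":5.6,"claw":0},
  {"wx":0,"wy":0,"wz":0,"x":1.7,"y":-3.7,"z":5.6,"claw":0},
  {"wx":0,"wy":0,"wz":0,"x":1.7,"y":-3.7,"z":5.6,"claw":0},
  {"wx":0,"wy":0,"wz":0,"x":1.7,"y":-3.7,"z":5.6,"claw":0},
])

```text
t: 11.95
position: [0.6517, -0.0465, 0.2617]
orientation: [0.998, -0.069, 0.0, -0.0]
force: [0.3, 1.2, 0.3]
grip_width: 0.0847
grip_force: 0.0
```

```bash
python3 - <<'E'
from h import *
o=get_obs();print(o["position"],o["force"],o["t"])
for n in ("wrist","side","top"):
  c=capture(n)
  if n=="wrist": cv2.imwrite("pics/wrist1.png",c["image"]); print(c["K"],c["t"])
  for k in ["panel","pin","keeper","tongue_hole","lock_hole"]:
    for r in landmark_of(k,c)[:2]: print(n,k,round(r["confidence"],2),world(c,r["point"]).round(4))
E
```

```text
[ 0.65170342 -0.04649198  0.26171185] [0.27481225 1.22425426 0.2506779 ] 11.95
[[325.1922621    0.         282.06142722]
 [  0.         325.1922621  211.91957525]
 [  0.           0.           1.        ]] [0.04264412 0.57128837 0.61114989]
wrist panel 0.81 [0.6067 0.0589 0.1305]
wrist pin 0.81 [ 0.6515 -0.0481  0.1678]
wrist pin 0.58 [0.633  0.0579 0.1362]
wrist keeper 0.7 [ 0.6526 -0.045   0.126 ]
wrist keeper 0.24 [0.6078 0.0634 0.1277]
wrist tongue_hole 0.59 [0.6329 0.06   0.1361]
wrist tongue_hole 0.3 [ 0.632  -0.4299  0.0354]
wrist lock_hole 0.62 [0.6361 0.0592 0.1266]
side panel 0.77 [0.6104 0.0646 0.122 ]
side pin 0.63 [ 0.6568 -0.0478  0.1652]
side keeper 0.57 [ 0.6477 -0.0455  0.1266]
side tongue_hole 0.85 [0.6372 0.0572 0.1305]
side lock_hole 0.8 [0.635  0.0573 0.1214]
top panel 0.88 [0.6063 0.0634 0.1231]
top pin 0.56 [ 0.6539 -0.0476  0.1638]
top keeper 0.42 [ 0.6506 -0.0504  0.1303]
top tongue_hole 0.61 [0.6352 0.063  0.1309]
top lock_hole 0.89 [0.636  0.0593 0.1246]
```

View pics/wrist1.png

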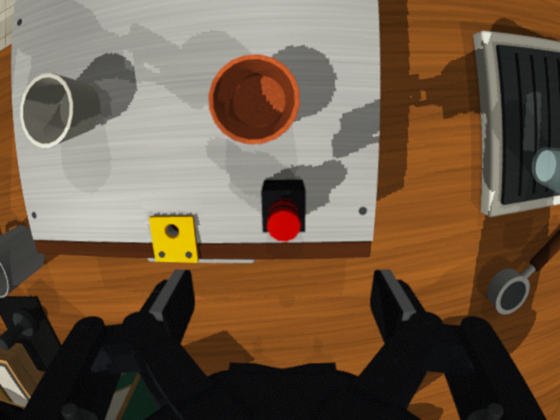

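The wrist view shows the pin head at (285,222) in its keeper, and the tongue with its hole at (172,231) on the shut drawer. I compute both precisely through the fisheye model.

```bash
cat >> h.py <<'E'
def wray(c,u,v,z):
    K=c["K"]; d=np.array([u-K[0,2],v-K[1,2]])/K[0,0]; r=np.hypot(*d)
    ray=np.r_[d/r*np.sin(r),np.cos(r)]; o=-c["R"].T@c["t"]; w=c["R"].T@ray
    return o+w*(z-o[2])/w[2]
E
python3 - <<'E'
from h import *
c=capture("wrist"); im=c["image"].astype(int)
for m,name in (((im[...,2]>150)&(im[...,1]<50)&(im[...,0]<50),"red"),):
    n,l,s,ce=cv2.connectedComponentsWithStats(m.astype(np.uint8)); i=1+s[1:,4].argmax(); print(name,s[i],ce[i])
    ct,_=cv2.findContours((l==i).astype(np.uint8),0,1); print(cv2.minEnclosingCircle(ct[0]))
    (u,v),r=cv2.minEnclosingCircle(ct[0])
    print(wray(c,u,v,.199),wray(c,u,v,.182), [wray(c,s[i][0]+k*s[i][2],v,.199)[:2] for k in (0,1)])
y=im[215:262,150:198]; dark=(y.sum(2)<200).astype(np.uint8)
n,l,s,ce=cv2.connectedComponentsWithStats(dark)
for i in range(1,n):
    if s[i,4]>15:
        u,v=ce[i]+[150,215]; print(s[i],u,v,wray(c,u,v,.131),wray(c,u,v,.126))
E
```

```text
red [266 211  33  30 751] [282.04660453 225.74700399]
((282.0, 226.0), 16.278919219970703)
[ 0.65461483 -0.04759232  0.199     ] [ 0.64832732 -0.04671226  0.182     ] [array([ 0.65607824, -0.03687123]), array([ 0.65304212, -0.05898115])]
[15 10 13 12 93] 170.8494623655914 229.8494623655914 [0.63930308 0.06011483 0.131     ] [0.63763341 0.06227552 0.126     ]
[ 0 29  3 13 30] 150.76666666666668 251.06666666666666 [0.62010754 0.0874703  0.131     ] [0.61808746 0.09013035 0.126     ]
[45 28  3 16 27] 196.51851851851853 248.8148148148148 [0.61727224 0.03929961 0.131     ] [0.6152004  0.04108034 0.126     ]
```

>>> move_arm([
  {"wx":0,"wy":0,"wz":0,"x":0.07,"y":-0.02,"z":-1,"claw":0},
  {"wx":0,"wy":0,"wz":0,"x":0.07,"y":-0.02,"z":-2,"claw":0},
  {"wx":0,"wy":0,"wz":0,"x":0.07,"y":-0.02,"z":-3,"claw":0},
  {"wx":0,"wy":0,"wz":0,"x":0.07,"y":-0.02,"z":-3,"claw":0},
  {"wx":0,"wy":0,"wz":0,"x":0.07,"y":-0.02,"z":-3,"claw":0.5},
  {"wx":0,"wy":0,"wz":0,"x":0.07,"y":-0.02,"z":-3,"claw":0.7},
  {"wx":0,"wy":0,"wz":0,"x":0.07,"y":-0.02,"z":-3,"claw":1},
  {"wx":0,"wy":0,"wz":0,"x":0.07,"y":-0.02,"z":-3,"claw":1},
  {"wx":0,"wy":0,"wz":0,"x":0.07,"y":-0.02,"z":-3,"claw":1},
  {"wx":0,"wy":0,"wz":0,"x":0.07,"y":-0.02,"z":-3,"claw":1},
  {"wx":0,"wy":0,"wz":0,"x":0.07,"y":-0.02,"z":-3,"claw":1},
], grip_force=30)

```text
t: 14.0
position: [0.6546, -0.0478, 0.1731]
orientation: [0.998, -0.069, 0.001, 0.0]
force: [-1.1, 0.3, 5.8]
grip_width: 0.0235
grip_force: 29.3
```

>>> move_arm([
  {"wx":0,"wy":0,"wz":0,"x":0,"y":0,"z":0.5,"claw":1},
  {"wx":0,"wy":0,"wz":0,"x":0,"y":0,"z":1.1,"claw":1},
  {"wx":0,"wy":0,"wz":0,"x":0,"y":0,"z":1.6,"claw":1},
  {"wx":0,"wy":0,"wz":0,"x":-0.2,"y":1.2,"z":1.6,"claw":1},
  {"wx":0,"wy":0,"wz":0,"x":-0.4,"y":2.4,"z":1.6,"claw":1},
  {"wx":0,"wy":0,"wz":0,"x":-0.58,"y":3.57,"z":1.6,"claw":1},
  {"wx":0,"wy":0,"wz":0,"x":-0.58,"y":3.57,"z":1.0,"claw":1},
  {"wx":0,"wy":0,"wz":0,"x":-0.58,"y":3.57,"z":0.4,"claw":1},
  {"wx":0,"wy":0,"wz":0,"x":-0.58,"y":3.57,"z":0.4,"claw":1},
  {"wx":0,"wy":0,"wz":0,"x":-0.58,"y":3.57,"z":0.4,"claw":1},
])

```text
t: 15.0
position: [0.6362, 0.0593, 0.1837]
orientation: [0.998, -0.069, -0.0, 0.0]
force: [0.7, -0.7, -1.1]
grip_width: 0.0228
grip_force: 29.6
```

```bash
python3 - <<'E'
from h import *
o=get_obs();print(o["position"],o["grip_width"],o["force"])
w=capture("wrist"); s=capture("side")
for n,c in (("w",w),("s",s)):
  for k in ["pin","tongue_hole","lock_hole"]:
    for r in landmark_of(k,c)[:2]: print(n,k,round(r["confidence"],2),world(c,r["point"]).round(4))
a=cv2.resize(w["image"][170:320,180:380],(800,600),interpolation=cv2.INTER_CUBIC)
cv2.imwrite("pics/wrist2.png",a)
E
```

```text
[0.63620264 0.05930151 0.18368947] 0.02283405009610655 [ 0.71519996 -0.65921876 -1.13925243]
w pin 0.59 [0.6401 0.0579 0.1781]
w tongue_hole 0.58 [0.6331 0.0593 0.1333]
w tongue_hole 0.4 [ 0.742  -0.0391  0.1246]
w lock_hole 0.71 [0.6364 0.0605 0.1258]
s pin 0.61 [0.6392 0.0587 0.1778]
s pin 0.36 [0.6389 0.0594 0.1238]
s tongue_hole 0.81 [0.6364 0.0581 0.1269]
s lock_hole 0.69 [0.6377 0.061  0.1235]
```

View pics/wrist2.png

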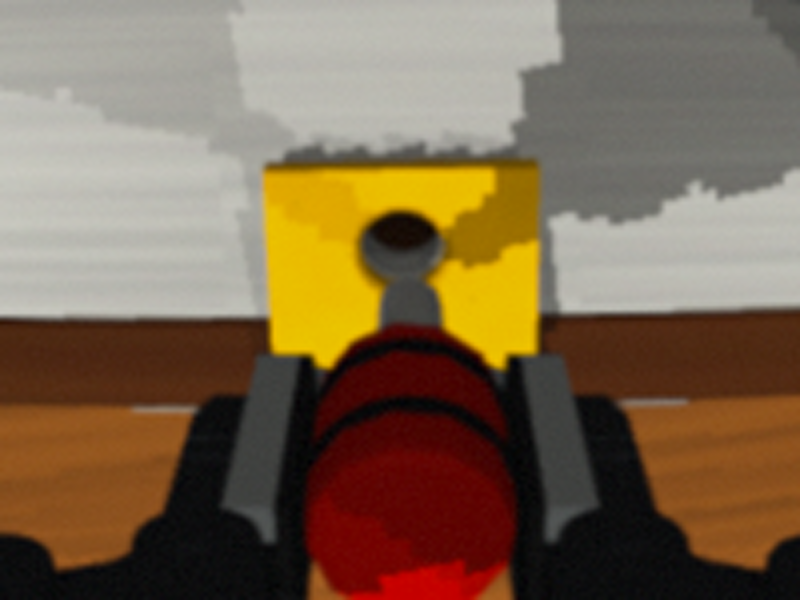

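```bash
python3 - <<'E'
from h import *
c=capture("wrist"); f=lambda x,y:(180+x/4,170+y/4)
print("hole",wray(c,*f(402,248),.131),"top",wray(c,*f(402,210),.131),"tongue back",wray(c,*f(402,165),.131),"L/R",wray(c,*f(360,247),.131),wray(c,*f(444,247),.131))
for z in (.139,.141,.143): print("tip far edge",z,wray(c,*f(411,279),z))
for u in (268,540): print(wray(c,*f(u,175),.131))
E
```

```text
hole [0.63911438 0.05983311 0.131     ] top [0.64561119 0.05892758 0.131     ] tongue back [0.65313099 0.0578802  0.131     ] L/R [0.6402094  0.06656579 0.131     ] [0.63835585 0.05305605 0.131     ]
tip far edge 0.139 [0.63684424 0.05867918 0.139     ]
tip far edge 0.141 [0.63767964 0.05856718 0.141     ]
tip far edge 0.143 [0.63851504 0.05845519 0.143     ]
[0.6543869  0.07932828 0.131     ]
[0.64847015 0.03628226 0.131     ]
```

The shaft at crop (411,285) sits about 3 mm in front of the hole at (402,248), and about 1.5 mm to the right. I shift by that much and lower partway, watching the force.

>>> move_arm([
  {"wx":0,"wy":0,"wz":0,"x":0.1,"y":0.04,"z":0,"claw":1},
  {"wx":0,"wy":0,"wz":0,"x":0.1,"y":0.04,"z":-0.2,"claw":1},
  {"wx":0,"wy":0,"wz":0,"x":0.1,"y":0.04,"z":-0.4,"claw":1},
  {"wx":0,"wy":0,"wz":0,"x":0.1,"y":0.04,"z":-0.6,"claw":1},
  {"wx":0,"wy":0,"wz":0,"x":0.1,"y":0.04,"z":-0.7,"claw":1},
  {"wx":0,"wy":0,"wz":0,"x":0.1,"y":0.04,"z":-0.7,"claw":1},
])

```text
t: 16.05
position: [0.6387, 0.0606, 0.1611]
orientation: [0.998, -0.069, -0.001, 0.0]
force: [0.2, -0.0, -1.2]
grip_width: 0.0233
grip_force: 29.6
```

>>> move_arm([
  {"wx":0,"wy":0,"wz":0,"x":0,"y":0,"z":-0.2,"claw":1},
  {"wx":0,"wy":0,"wz":0,"x":0,"y":0,"z":-0.4,"claw":1},
  {"wx":0,"wy":0,"wz":0,"x":0,"y":0,"z":-0.55,"claw":1},
  {"wx":0,"wy":0,"wz":0,"x":0,"y":0,"z":-0.65,"claw":1},
  {"wx":0,"wy":0,"wz":0,"x":0,"y":0,"z":-0.7,"claw":1},
  {"wx":0,"wy":0,"wz":0,"x":0,"y":0,"z":-0.7,"claw":1},
])

```text
t: 16.65
position: [0.6392, 0.0606, 0.141]
orientation: [0.998, -0.069, -0.0, 0.0]
force: [-0.5, -0.1, -0.3]
grip_width: 0.0226
grip_force: 29.6
```

>>> move_arm([
  {"wx":0,"wy":0,"wz":0,"x":0,"y":0,"z":0,"claw":0.5},
  {"wx":0,"wy":0,"wz":0,"x":0,"y":0,"z":0,"claw":0.4},
  {"wx":0,"wy":0,"wz":0,"x":0,"y":0,"z":0,"claw":0.3},
  {"wx":0,"wy":0,"wz":0,"x":0,"y":0,"z":0,"claw":0.3},
  {"wx":0,"wy":0,"wz":0,"x":0,"y":0,"z":0,"claw":0.3},
  {"wx":0,"wy":0,"wz":0,"x":0,"y":0,"z":1,"claw":0.3},
  {"wx":0,"wy":0,"wz":0,"x":0,"y":0,"z":2.2,"claw":0.3},
  {"wx":0,"wy":0,"wz":0,"x":0,"y":0,"z":3.6,"claw":0.3},
  {"wx":0,"wy":0,"wz":0,"x":0,"y":0,"z":4.5,"claw":0.3},
  {"wx":0,"wy":0,"wz":0,"x":0,"y":0,"z":4.5,"claw":0.3},
])

```text
t: 17.65
position: [0.6419, 0.0606, 0.2828]
orientation: [0.998, -0.069, 0.005, -0.0]
force: [0.7, -0.0, 0.1]
grip_width: 0.0597
grip_force: 0.0
```

```bash
python3 - <<'E'
from h import *
print(get_obs()["position"])
w=capture("wrist"); s=capture("side")
for n,c in (("w",w),("s",s)):
  for k in ["pin","panel","tongue_hole","lock_hole"]:
    for r in landmark_of(k,c)[:1]: print(n,k,round(r["confidence"],2),world(c,r["point"]).round(4))
P=cloud(s); q=P[(np.hypot(P[:,0]-.638,P[:,1]-.06)<.016)]; print("head top z",np.percentile(q[:,2],[50,90,97]))
a=cv2.resize(w["image"][120:330,140:420],(400,300)); b=cv2.resize(s["image"][120:270,180:380],(400,300))
cv2.imwrite("pics/end.png",np.hstack([a,b]))
E
```

```text
[0.64191537 0.06056147 0.28281527]
w pin 0.63 [0.6414 0.0605 0.1351]
w panel 0.87 [0.6092 0.0665 0.1286]
w tongue_hole 0.66 [6.219e-01 6.290e-02 5.000e-04]
w lock_hole 0.97 [0.6387 0.0604 0.1248]
s pin 0.5 [0.6418 0.0619 0.1302]
s panel 0.58 [0.6045 0.0631 0.1229]
s tongue_hole 0.56 [0.6359 0.061  0.1268]
s lock_hole 0.89 [0.6379 0.0614 0.1242]
head top z [0.16586055 0.38898759 0.39389566]
```

View pics/end.png

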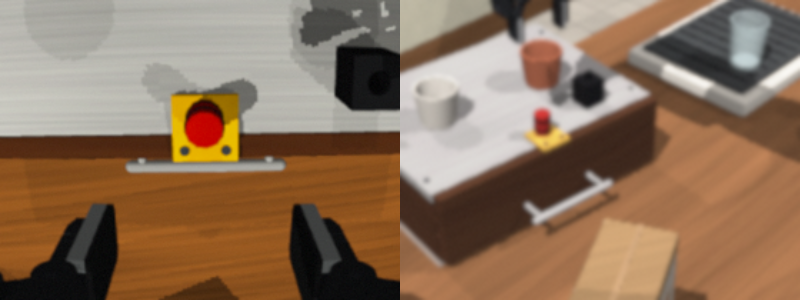

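The pin stands upright with its head on the tongue at (205,125) and (542,122). Its head top is at 166 mm, where 165 mm is expected. The drawer is shut, and the cups and the counter carton are undisturbed.

```bash
python3 -c "
from workcell import *
print(sign_off())"
```

```text
the job is handed in; nothing more can be done
None
```

The job is handed in, no verdict shown: the carton was flat on the mat before the drawer was pushed to its stop, and the lock pin is seated through the tongue into the cabinet top.

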